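Hold the parts caddy level above its dock

TASK

I want to wipe under the parts caddy: take it by the bar handle along its top, lift it straight up out of its wooden dock until its underside is about 12 cm above the dock, and hold it there over the dock, level and steady, with all four parts still lying in it. The handle is thin and hollow, so pinch it gently (a grip of 15 to 25 N is right, never more than 30 N), do not let the caddy tip, and leave the other things on the bench alone. Do not put it down again: finish while you are still holding it up, having kept it still for two seconds.

Things in the scene. Friction and masses are not known exactly. Their poses are not given: they have to be found in the camera images.
- caddy_grip (a point): Centre of the caddy's handle bar, 103 mm above the caddy's underside, about 117 mm above the bench; axes as the caddy's. The straight grey bar is 12 mm thick (x), 16 mm high (z) and runs 190 mm along the caddy's y between two end posts. Pinch it across its 12 mm thickness; light grips hold (friction about 0.8 to 1). Below the bar 55 mm or more is free.
- caddy_floor (a point): Point at the middle of the caddy's inner floor, 3 mm above its underside and 100 mm below the middle of the handle bar; axes as the caddy's.
- caddy: The caddy: grey plastic open tray with two compartments, 100 mm (x) by 190 mm (y), 40 mm high, 0.25 kg, 3 mm walls, a cross wall at the middle, and flat posts 24 mm wide at both ends (200 mm over their outsides, 111 mm high) that carry the handle bar. Origin at the centre of its underside, y along the handle, z up.
- dock_seat (a point): Centre of the dock's seat, 14 mm above the bench, where the caddy's underside rests. The dock is a plywood board 130 (x) by 220 mm (y) on rubber feet, fixed, with wooden corner guides that stand 14 mm above the seat and leave 3 mm play round the caddy; axes as the dock's, z up.
- dock: The dock; origin at the centre of its underside on the bench.
- dolly_mid (a point): Centre (16 mm up) of the steel dolly, a waisted dark steel cylinder 42 mm across and 32 mm high standing in one compartment of the caddy; which one varies. It is the heavy part, about 0.22 kg: the loaded caddy's centre of mass lies about 17 mm from the middle of the handle, towards the dolly.
- disc_mid (a point): Middle of the black adapter disc with hub, 57 mm across, 20 mm high, 0.03 kg, lying in the other compartment of the caddy; this point is 10 mm up.
- nut_a: Black thumb nut, 20 mm across, 9 mm high, 0.01 kg, lying in a corner of the caddy; origin at the centre of its underside.
- nut_b: A second thumb nut like it, in the caddy's other compartment.
- bottle: Bystander: small clear atomiser bottle, 38 mm across, 120 mm high, standing near the dock; origin at its foot.
- spare_disc: Bystander: black adapter disc 55 mm across, 19 mm high, lying on the bench.
- pin: Bystander: push pin with black head, 72 mm long, lying on the bench.
- tap: Bystander: black tap, 78 mm long, 14 mm thick, lying on the bench.
- tab: Bystander: blue nylon pull tab, 36 x 28 mm, 26 mm high, standing on the bench.
- rail: Bystander: slotted aluminium rail, 118 mm long, 23 mm wide, lying on the bench.
Things that resemble listed ones, but are neither listed nor needed, are in the scene too. Leave any blue or turquoise look-alike of the part that bears disc_mid alone.

How it is judged:
On the way:
1. the caddy is held over its dock, its underside 80 to 200 mm above the seat, level within 0.10 rad and still, for 1.5 s (z of caddy_floor in the frame of dock_seat between 0.083 and 0.203 m and horizontal distance between caddy_floor and dock_seat below 0.06 m and angle between caddy's own z axis and vertical below 0.1 rad and contact force between the fingers and caddy above 0.5 N and contact force between caddy and dock below 0.1 N and linear speed of caddy below 0.02 m/s and angular speed of caddy below 0.12 rad/s and z of dolly_mid in the frame of caddy_floor between -0.006 and 0.036 m and horizontal distance between each of dolly_mid, disc_mid, nut_a, nut_b and caddy_floor below 0.105 m and z of disc_mid in the frame of caddy_floor between -0.006 and 0.036 m and z of nut_a in the frame of caddy_floor between -0.006 and 0.036 m and z of nut_b in the frame of caddy_floor between -0.006 and 0.036 m), for 1.5 s.
At the end, for the whole second after the job is handed in: The fingers hold the caddy still in the air, underside 80 to 200 mm above the dock seat, middle within 60 mm of the dock middle from above, level within 0.10 rad, slower than 20 mm/s and 0.12 rad/s, clear of the dock; dolly, disc and both thumb nuts lie on its floor (all of step 1); the arm keeps its last pose, push and grip.
It fails at once if the handle or any part of the caddy is squeezed or pushed by the fingers with more than 70 N in all (35 N from each) (contact force between the fingers and caddy above 70 N).
It fails at once if the caddy tips by more than 0.25 rad (14 degrees) (angle between caddy's own z axis and vertical above 0.25 rad).
It fails at once if a bystander is moved by more than 15 mm (distance of any of bottle, spare_disc, pin, tap, tab, rail from where it was at the start of the episode above 0.015 m).
It also fails if it takes over 35 s, if anything falls off the work surface, if the arm or the gripper's body presses on something with over 40 N, if the wrist force passes 120 N, or if a joint passes its speed limit or range.

ROBOT

A 7-joint arm with a two-finger parallel gripper is mounted at the origin on a cart in front of the work surface, level with it; the furniture and walls round the work are solid. World frame = base frame: x ahead of the robot, y to its left, z up, the work surface at z = 0. Lengths are in m, angles in rad, forces in N, time in s.
With the tool pointing down it reaches from about 0.4 to 0.9 m from the base axis. Payload 5.6 kg.
Tool frame: the origin (TCP) lies midway between the tips of the shut fingers; the grasp point (between the pads) lies 19 mm behind it; z points along the fingers, y is the line along which they close (so a half turn about z gives the same grasp; the last joint's range is limited). The gripper opens to 92 mm and grips with 3 to 60 N. Pads are 20 mm wide; open, the fingers measure 128 mm over their backs; the gripper's body (75 mm by 189 mm) begins 69 mm behind the grasp point.
Start: joints at [-1.2, 0.468, -0.012, 1.603, 0.006, 1.071, -0.056], TCP at [0.261, 0.595, 0.185] pointing down, gripper open.
Joint ranges: [-2.53, 2.53], [-0.31, 2.02], [-1.57, 1.55], [0.28, 2.44], [-1.29, 4.43], [0.15, 1.84], [-2.92, 2.92]. Speed limits (rad/s): [2.57, 2.57, 3.14, 3.14, 3.14, 3.14, 3.14].

INTERFACE

Orientations are given as a unit quaternion [w, x, y, z].
In Python, from bench import telemetry, capture, camera_model, ctrl gives the robot as it stands.
- The arm moves only by the tool drive_tool, never from a script. Its argument "series" is a list of rows, each a list of 3 entries, a list of its own where there are three numbers: the closure, from -1 (fully open) to 1 (shut), so that 0 is half open, then the shift along the tool's x, y, z in units of 0.1 m (1.0 is 0.1 m), then the turn about the tool's z in units of pi rad (1.0 is pi rad). In form: [[gripper, [x, y, z], twist], ...]. A call has 1 to 5 rows; each row is the pose to reach, as a shift and turn from the pose commanded when the call began, along the tool's axes at that moment, turning the shorter way round; what a row does not reach only later rows make up. A row lasts 1/8 s, in which the tool goes at most 62.5 mm and 10.7 degrees, less where a joint would pass 70% of its speed; a pose out of reach is approached as far as the arm can. A call with a number of a shift or a turn outside -1 to 1 is refused whole. A call with a gripper value outside its range is refused whole. The fingers move at their own pace and stop on an object; "squeeze" is the grip in N (left out, the last holds). Time passes only in rows, so rows that repeat a pose let the fingers close. It gives the time, the measured TCP pose, the force, the opening and the grip force at its end, in the units of the state.
- telemetry.observe(): the state, without advancing time (a new reading comes with each control period).
- capture(name): name is "scene" or "top" or "wrist"; returns the picture (384x512x3 uint8, red, green, blue); there is no depth.
- camera_model(name): a dict with "camera_matrix" (3x3 intrinsics, pixels), "rvec" (rotation vector, rad) and "tvec" (3), from world to camera coordinates, as OpenCV has them; the wrist camera has in their place "tool_from_camera" (4x4, takes a point from camera to tool coordinates, whose origin is the TCP and whose axes are the flange's). Camera axes: x right, y down, z forward; pixel columns grow to the right and rows downward; lengths in m; the calibration is good to about 2 mm. A picture is of the moment at which its call begins: read the wrist's pose just before it. camera_model takes no time and is no camera call.
- ctrl.hand_in(): hands the job in; it is judged then, once.
The state is a dict: "clock": time; "joint_pos": joint angles; "joint_vel": joint speeds; "effort": joint torques, N m; "ee_pos": TCP position; "eef_rot": TCP orientation; "ft_force": force on the tool from outside, world axes, zero at the start; "torque": the same for the moment, N m; "grip_width": finger opening in m; "finger_force": force on a finger pad.
Only numpy, scipy, OpenCV 4.12 (cv2) and the standard library are available. Lean on these libraries where they do the work, as an engineer would, in place of code of your own. Each camera call takes 0.05 s, during which the arm holds its last target. There are 200 camera calls.

## Working session

There is one attempt and no reset: what is moved stays moved. The work goes in short steps, Python scripts to look and compute and a tool call to move; the robot and the scene stay as the last step left them, time stands still between calls to the robot, and variables do not carry over. Pictures are saved under pics/ and viewed, at most 10 in all, crops included, and the job is handed in when it is done.

Besides the shell and the picture viewer there is one more tool, called after ">>>" by a JSON object that holds its "op" and its "data". drive_tool: Moves the arm, as the interface text tells. Its arguments: {"type":"object","properties":{"series":{"type":"array","items":{"type":"array"}},"squeeze":{"type":"number"}},"required":["series"]}

```bash
mkdir -p pics; python3 - <<'E'
from bench import telemetry, capture, camera_model
import cv2,numpy as np
s=telemetry.observe();print({k:np.round(s[k],3) for k in('clock','ee_pos','eef_rot','ft_force','grip_width')})
for n in('scene','top'):
    cv2.imwrite(f'pics/{n}0.png',capture(n)[:,:,::-1]); m=camera_model(n); print(n,{k:np.round(v,3).tolist() for k,v in m.items()})
a=cv2.imread('pics/scene0.png');b=cv2.imread('pics/top0.png')
cv2.imwrite('pics/top0x.png',cv2.resize(b,(800,600)))
E
```

```text
{'clock': np.float64(0.0), 'ee_pos': array([0.261, 0.595, 0.184]), 'eef_rot': array([-0.   ,  0.205,  0.979, -0.001]), 'ft_force': array([ 0.132, -1.267, -0.352]), 'grip_width': np.float64(0.092)}
scene {'camera_matrix': [[454.47, 0.0, 250.662], [0.0, 454.47, 200.577], [0.0, 0.0, 1.0]], 'rvec': [2.142, -1.189, 0.445], 'tvec': [-0.328, 0.385, 0.823]}
top {'camera_matrix': [[485.405, 0.0, 255.773], [0.0, 485.405, 191.573], [0.0, 0.0, 1.0]], 'rvec': [2.217, -2.18, 0.104], 'tvec': [-0.077, 0.54, 1.343]}
```

View pics/top0x.png

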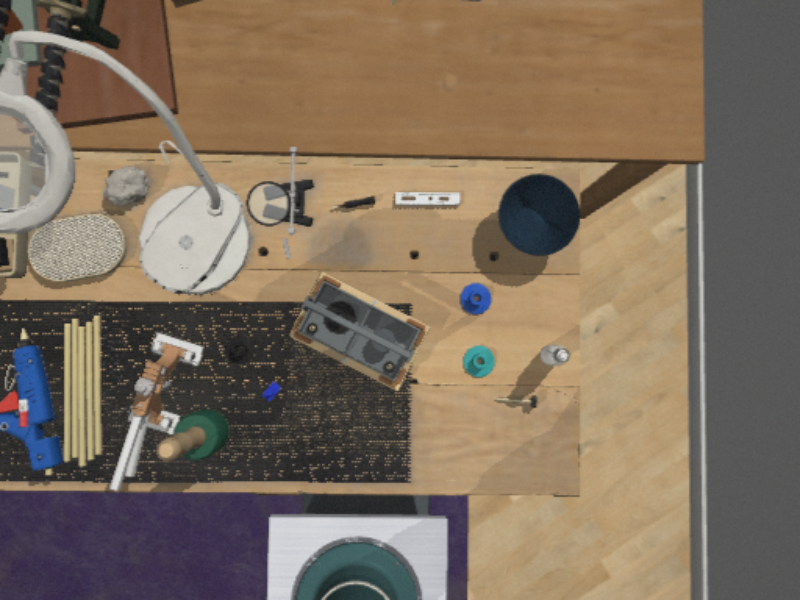

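View pics/scene0.png

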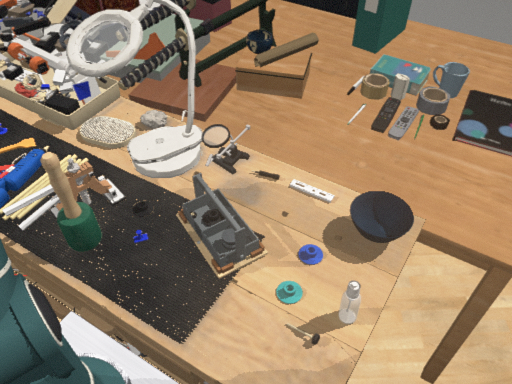

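The top view shows the caddy handle running from about (308,290) to (415,350) in the 800-px picture, bottle at (555,355). I'll zoom to get the bar and dolly.

```bash
python3 - <<'E'
import cv2,numpy as np
b=cv2.imread('pics/top0.png')[170:255,180:280];a=cv2.imread('pics/scene0.png')[165:280,170:270]
f=lambda i,w,h:cv2.resize(i,(w,h),interpolation=cv2.INTER_CUBIC)
cv2.imwrite('pics/crop1.png',np.hstack([f(b,400,340),np.zeros((340,10,3),np.uint8),f(a[:85*1+30],296,340)]))
E
```

```text
(no output)
```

View pics/crop1.png

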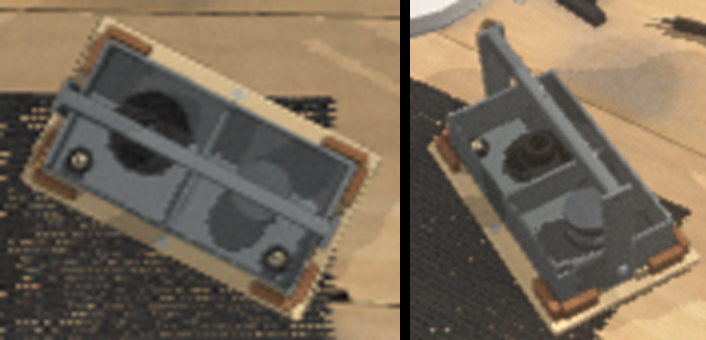

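The right compartment (−y side) holds the grey steel dolly, and the left one the black disc. The bar ends are at full-picture pixels of about (195.5,194.5) and (263,228).

```bash
cat >h.py <<'E'
import cv2,numpy as np
from bench import telemetry, capture, camera_model
from scipy.spatial.transform import Rotation as R
def cast(K,Rwc,o,uv,z):
    d=Rwc@np.linalg.inv(K)@np.array([*uv,1.]); return o+d*(z-o[2])/d[2]
def fixed(n):
    m=camera_model(n);r=cv2.Rodrigues(np.array(m['rvec'],float))[0];return np.array(m['camera_matrix']),r.T,-r.T@np.array(m['tvec'])
def tool(s=None):
    s=s or telemetry.observe();q=s['eef_rot'];return R.from_quat([q[1],q[2],q[3],q[0]]).as_matrix(),np.array(s['ee_pos'])
def wrist(s):
    m=camera_model('wrist');T=np.array(m['tool_from_camera']);r,p=tool(s);return np.array(m['camera_matrix']),r@T[:3,:3],p+r@T[:3,3]
def plan(tgt,bar):  # tgt TCP, bar = unit along handle; tool y perpendicular to bar
    r,p=tool();d=r.T@(tgt-p);b=r.T@bar;a=np.arctan2(b[1],b[0]);a=(a+np.pi/2)%np.pi-np.pi/2
    print('shift(0.1m)',np.round(d*10,3),'twist(pi)',round(a/np.pi,4),'or',round(a/np.pi-np.sign(a),4))
E
python3 - <<'E'
from h import *
c=fixed('top');A=cast(*c,(195.5,194.5),.125);B=cast(*c,(263,228),.125)
print(A,B,np.linalg.norm(A-B)); m=(A+B)/2;u=(B-A)/np.linalg.norm(B-A)
for p in((555,355),(475,298),(479,361)): print(cast(*c,np.array(p)*.64,.06))
g=m+.017*u;print('mid',m,'u',u,'grasp',g)
print(tool()[0].round(3));plan(np.array([g[0],g[1],.25]),u)
print(camera_model('wrist'), telemetry.observe()['joint_pos'])
E
```

```text
[0.52329895 0.09022231 0.125     ] [ 0.43989193 -0.08529223  0.125     ] 0.19432469713866488
[ 0.44568824 -0.33926461  0.06      ]
[ 0.54281946 -0.19848243  0.06      ]
[ 0.43317937 -0.2064566   0.06      ]
mid [0.48159544 0.00246504 0.125     ] u [-0.42921476 -0.90320247  0.        ] grasp [ 0.47429879 -0.0128894   0.125     ]
[[-0.916  0.402 -0.001]
 [ 0.402  0.916 -0.001]
 [-0.    -0.002 -1.   ]]
shift(0.1m) [-4.394 -4.706 -0.653] twist(pi) -0.4905 or 0.5095
{'camera_matrix': array([[307.70022541,   0.        , 254.88239349],
       [  0.        , 307.70022541, 190.92155442],
       [  0.        ,   0.        ,   1.        ]]), 'tool_from_camera': array([[-9.29829251e-05, -9.58343877e-01, -2.85616885e-01,
         8.07614434e-02],
       [ 9.99999859e-01, -2.38193579e-04,  4.73671037e-04,
        -1.19839112e-04],
       [-5.21971846e-04, -2.85616801e-01,  9.58343764e-01,
        -1.98892276e-01],
       [ 0.00000000e+00,  0.00000000e+00,  0.00000000e+00,
         1.00000000e+00]])} [-1.19999765  0.46827033 -0.01162334  1.60350746  0.0060107   1.07141367
 -0.0562946 ]
```

>>> {"op": "drive_tool", "data": {"series": [[-1, [0, 0, -0.5], 0], [-1, [0, 0, -1], 0]], "squeeze": 18}}

```text
clock: 0.35
ee_pos: [0.2611, 0.5945, 0.2849]
eef_rot: [-0.0, 0.205, 0.979, -0.001]
ft_force: [0.4, 0.1, 0.5]
grip_width: 0.0916
finger_force: 0.0
```

>>> {"op": "drive_tool", "data": {"series": [[-1, [-0.2, -0.3, -0.4], 0], [-1, [-0.6, -0.6, -0.7], 0], [-1, [-0.9, -1, -0.7], 0]]}}

```text
clock: 0.72
ee_pos: [0.3053, 0.4669, 0.357]
eef_rot: [0.001, 0.206, 0.979, 0.002]
ft_force: [0.8, -1.0, 0.2]
grip_width: 0.0916
finger_force: 0.0
```

>>> {"op": "drive_tool", "data": {"series": [[-1, [-0.45, -0.45, 0], 0], [-1, [-0.9, -0.95, 0], 0], [-1, [-0.9, -0.95, 0], 0]]}}

```text
clock: 1.1
ee_pos: [0.3498, 0.34, 0.3553]
eef_rot: [0.0, 0.209, 0.978, 0.0]
ft_force: [-0.6, -0.5, 0.8]
grip_width: 0.0921
finger_force: 0.0
```

>>> {"op": "drive_tool", "data": {"series": [[-1, [-0.45, -0.45, 0], 0], [-1, [-0.9, -0.95, 0], 0], [-1, [-0.9, -0.95, 0], 0]]}}

```text
clock: 1.48
ee_pos: [0.3932, 0.2179, 0.355]
eef_rot: [0.0, 0.209, 0.978, 0.0]
ft_force: [0.0, 0.9, -0.4]
grip_width: 0.092
finger_force: 0.0
```

>>> {"op": "drive_tool", "data": {"series": [[-1, [-0.45, -0.45, 0], 0.06], [-1, [-0.9, -0.95, 0], 0.12], [-1, [-0.9, -0.95, 0], 0.18], [-1, [-0.9, -0.95, 0], 0.24], [-1, [-0.9, -0.95, 0], 0.3]]}}

```text
clock: 2.1
ee_pos: [0.4361, 0.0996, 0.3545]
eef_rot: [-0.0, 0.627, 0.779, -0.0]
ft_force: [-0.3, 0.8, -0.5]
grip_width: 0.0919
finger_force: 0.0
```

```bash
python3 - <<'E'
from h import *
print(tool(),telemetry.observe()['clock'],telemetry.observe()['joint_pos'])
plan(np.array([.474,-.013,.25]),np.array([-.429,-.903,0]))
E
```

```text
(array([[-2.13681991e-01,  9.76903137e-01, -5.17535070e-04],
       [ 9.76903267e-01,  2.13682021e-01,  2.86241306e-06],
       [ 1.13384240e-04, -5.04970055e-04, -9.99999866e-01]]), array([0.43607364, 0.09964223, 0.35449952])) 2.1 [-0.65221209 -0.04666625  0.34260396  1.8536685   0.01596296  1.3324032
 -0.09838764]
shift(0.1m) [-1.182  0.13   1.045] twist(pi) 0.2097 or -0.7903
```

>>> {"op": "drive_tool", "data": {"series": [[-1, [-0.4, 0.05, 0], 0.055], [-1, [-0.8, 0.1, 0.2], 0.11], [-1, [-1, 0.13, 0.5], 0.16], [-1, [-1, 0.13, 0.8], 0.21], [-1, [-1, 0.13, 1], 0.21]]}}

```text
clock: 2.72
ee_pos: [0.4704, 0.0047, 0.2531]
eef_rot: [-0.0, 0.844, 0.536, -0.001]
ft_force: [-0.3, -0.4, 0.1]
grip_width: 0.0918
finger_force: 0.0
```

```bash
python3 - <<'E'
from h import *
s=telemetry.observe();i=capture('wrist');cv2.imwrite('pics/w1.png',i[:,:,::-1])
print(tool(s),s['clock']);plan(np.array([.474,-.013,.25]),np.array([-.429,-.903,0]))
K,r,o=wrist(s)
for p in((.523,.090,.125),(.440,-.085,.125)): 
    q=K@(r.T@(np.array(p)-o));print(q[:2]/q[2])
E
```

```text
(array([[ 4.25701429e-01,  9.04861839e-01, -1.82908001e-03],
       [ 9.04863117e-01, -4.25702562e-01, -2.62882762e-04],
       [-1.01651662e-03, -1.54315747e-03, -9.99998293e-01]]), array([0.47038935, 0.00468803, 0.25309155])) 2.725
shift(0.1m) [-0.139  0.121  0.01 ] twist(pi) 0.0017 or -0.9983
[266.22548155  79.63764312]
[263.99840003 253.80664419]
```

View pics/w1.png

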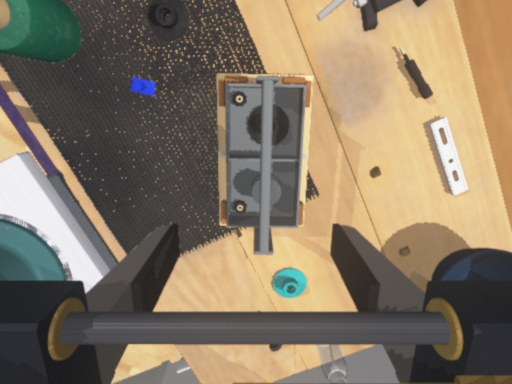

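The wrist view shows the bar from (266,77) to (263.5,253.5), within 3 px of where I predicted it. The dolly is in the lower (−y) compartment. Next I refine and descend part way, then check again.

```bash
python3 - <<'E'
from h import *
s=telemetry.observe();w=wrist(s);A=cast(*w,(266,77),.125);B=cast(*w,(263.5,253.5),.125)
L=np.linalg.norm(B-A);u=(B-A)/L;g=(A+B)/2+.017*u;print(A,B,L,g,u);plan(np.array([g[0],g[1],.098]),u)
E
```

```text
[0.52167217 0.09225065 0.125     ] [ 0.43824752 -0.0835858   0.125     ] 0.194623039781873 [ 0.47267284 -0.0110266   0.125     ] [-0.42864733 -0.9034719   0.        ]
shift(0.1m) [-0.122  0.107  1.53 ] twist(pi) 0.0015 or -0.9985
```

>>> {"op": "drive_tool", "data": {"series": [[-1, [-0.13, 0.11, 0], 0], [-1, [-0.13, 0.11, 0.3], 0], [-1, [-0.13, 0.11, 0.6], 0], [-1, [-0.13, 0.11, 0.9], 0], [-1, [-0.13, 0.11, 0.9], 0]]}}

```text
clock: 3.4
ee_pos: [0.4739, -0.0121, 0.1634]
eef_rot: [-0.001, 0.844, 0.536, -0.002]
ft_force: [0.8, -0.6, -0.9]
grip_width: 0.092
finger_force: 0.0
```

```bash
python3 - <<'E'
from h import *
s=telemetry.observe();i=capture('wrist');cv2.imwrite('pics/w2.png',i[:,:,::-1])
print(tool(s)[1],s['clock']);plan(np.array([.473,-.012,.098]),np.array([-.429,-.903,0]))
K,r,o=wrist(s);
for p in((.473,-.012,.125),(.522,.091,.125)): q=K@(r.T@(np.array(p)-o));print(q[:2]/q[2])
E
```

```text
[ 0.47388143 -0.01214636  0.16335716] 3.4
shift(0.1m) [-0.005 -0.02   0.667] twist(pi) 0.0015 or -0.9985
[253.86258205 203.08720855]
[254.59716139  50.49001446]
```

View pics/w2.png

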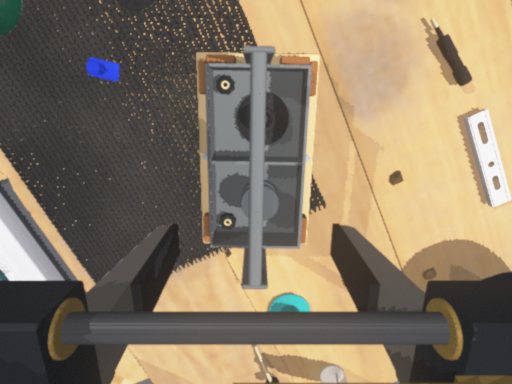

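The bar runs from (259,48) to (255,287), centred between the fingers to about 1 mm and aligned. I descend straight.

>>> {"op": "drive_tool", "data": {"series": [[-1, [0, 0, 0.2], 0], [-1, [0, 0, 0.4], 0], [-1, [0, 0, 0.55], 0], [-1, [0, 0, 0.66], 0], [-1, [0, 0, 0.66], 0]]}}

```text
clock: 4.08
ee_pos: [0.4749, -0.0133, 0.0986]
eef_rot: [-0.0, 0.844, 0.536, -0.0]
ft_force: [0.3, 0.1, -0.7]
grip_width: 0.0919
finger_force: 0.0
```

>>> {"op": "drive_tool", "data": {"series": [[0, [0, 0, 0], 0], [0.3, [0, 0, 0], 0], [0.5, [0, 0, 0], 0], [0.6, [0, 0, 0], 0], [0.65, [0, 0, 0], 0]], "squeeze": 18}}

```text
clock: 4.7
ee_pos: [0.4751, -0.0133, 0.0989]
eef_rot: [0.0, 0.844, 0.536, 0.0]
ft_force: [-0.2, 0.2, -0.1]
grip_width: 0.0442
finger_force: 0.0
```

>>> {"op": "drive_tool", "data": {"series": [[0.7, [0, 0, 0], 0], [0.75, [0, 0, 0], 0], [0.8, [0, 0, 0], 0], [1, [0, 0, 0], 0], [1, [0, 0, 0], 0]]}}

```text
clock: 5.32
ee_pos: [0.4751, -0.0134, 0.0988]
eef_rot: [0.0, 0.844, 0.536, 0.0]
ft_force: [-0.4, -0.9, 0.0]
grip_width: 0.0003
finger_force: 0.0
```

The fingers shut to 0.3 mm with no force, so something is off. I take a look.

```bash
python3 - <<'E'
from h import *
i=capture('wrist');t=capture('scene');c=capture('top')
x=np.hstack([cv2.resize(t[140:280,150:290],(392,392)),cv2.resize(i,(400,300))[:,:].copy() if 0 else cv2.resize(i[:, 60:452],(392,392))])
cv2.imwrite('pics/m1.png',x[:,:,::-1]);cv2.imwrite('pics/t2.png',c[:,:,::-1]);print(telemetry.observe())
E
```

```text
{'clock': 5.475, 'joint_pos': array([-0.43468573,  0.30781882,  0.46070546,  2.1194734 , -0.1979895 ,
        0.75448229, -0.28807811]), 'joint_vel': array([ 4.31693517e-04,  5.36174112e-04,  6.89883586e-05,  6.41978247e-04,
        7.21768462e-04, -1.03979651e-03,  1.66293233e-04]), 'effort': array([ 2.17709362e-04, -3.43283594e+01,  3.27886261e+00, -1.86934841e+01,
       -4.44623153e-02, -6.66732332e-03,  4.89847343e-05]), 'ee_pos': array([ 0.47503391, -0.01336151,  0.09878616]), 'eef_rot': array([2.29130021e-06, 8.44468593e-01, 5.35605074e-01, 2.39437580e-05]), 'ft_force': array([-0.18324181, -0.32704172,  0.61347131]), 'torque': array([-0.07290227,  0.10000338, -0.03624336]), 'finger_force': 0.0, 'grip_width': 0.0002551497404736315}
```

View pics/m1.png

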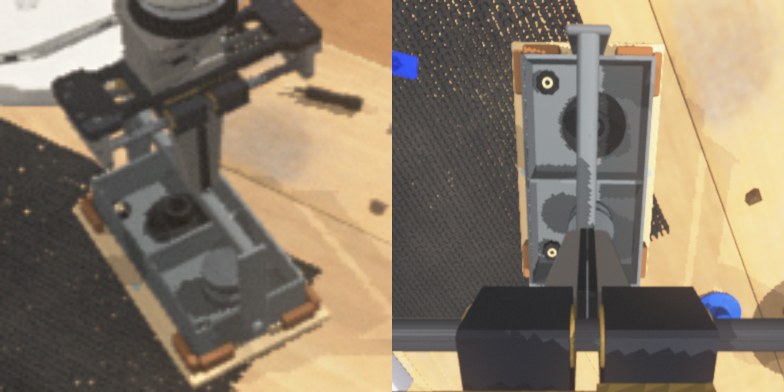

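The closed fingertips appear to sit on top of the bar rather than round it. I triangulate the bar height across the two initial views and check the TCP's projection in the pictures.

```bash
python3 - <<'E'
from h import *
def ray(c,uv): d=c[1]@np.linalg.inv(c[0])@np.array([*uv,1.]);return c[2],d/np.linalg.norm(d)
def tri(rs):
    M=sum(np.eye(3)-np.outer(d,d) for o,d in rs);v=sum((np.eye(3)-np.outer(d,d))@o for o,d in rs);p=np.linalg.solve(M,v)
    return p.round(4),[round(float(np.linalg.norm((np.eye(3)-np.outer(d,d))@(p-o))),4) for o,d in rs]
T,S=fixed('top'),fixed('scene')
print(tri([ray(T,(195.5,194.5)),ray(S,(197,174.5))]));print(tri([ray(T,(263,228)),ray(S,(241.6,228.5))]))
s=telemetry.observe();p=tool(s)[1]
for n,c in(('scene',S),('top',T),('wrist',wrist(s))):
  for z in(0,.019,.03):
    q=c[0]@(c[1].T@(p+[0,0,z]-c[2]));uv=q[:2]/q[2];print(n,z,uv.round(1),'in m1:',((uv-[150,140])*2.8 if n=='scene' else (uv-[60,0])*[1,392/384]+[392,0]).round())
E
```

```text
(array([0.5239, 0.0901, 0.1215]), [0.0006, 0.0006])
(array([ 0.441 , -0.0868,  0.1228]), [0.0018, 0.0018])
scene 0 [221.8 211.8] in m1: [201. 201.]
scene 0.019 [221.3 206.1] in m1: [200. 185.]
scene 0.03 [221.  202.7] in m1: [199. 176.]
top 0 [235.5 214.1] in m1: [567. 219.]
top 0.019 [235.4 214. ] in m1: [567. 218.]
top 0.03 [235.3 213.9] in m1: [567. 218.]
wrist 0 [254.7 220.7] in m1: [587. 225.]
wrist 0.019 [254.7 232. ] in m1: [587. 237.]
wrist 0.03 [254.7 239.6] in m1: [587. 245.]
```

```bash
python3 - <<'E'
from h import *
i=capture('wrist');t=capture('scene')
z=lambda a,w:cv2.resize(a,(w,580),interpolation=cv2.INTER_CUBIC)
cv2.imwrite('pics/m2.png',np.hstack([z(t[160:250,185:245],390),z(i[130:280,205:305],390)])[:,:,::-1])
E
```

```text
(no output)
```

View pics/m2.png

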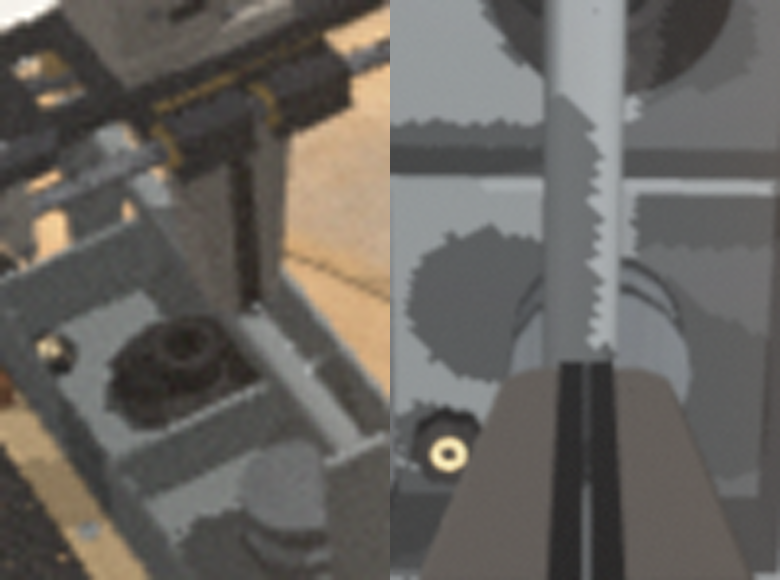

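The tips' front edge (wrist row ≈225) and bottom (scene row ≈208) both put the real fingertips about 15–27 mm above the nominal TCP, just on top of the bar. I open, go 23 mm deeper (clear of the dolly and the walls in either case) and close again.

>>> {"op": "drive_tool", "data": {"series": [[-1, [0, 0, 0], 0], [-1, [0, 0, 0], 0], [-1, [0, 0, 0], 0], [-1, [0, 0, 0], 0], [-1, [0, 0, 0], 0]]}}

```text
clock: 6.2
ee_pos: [0.4751, -0.0134, 0.0988]
eef_rot: [0.0, 0.844, 0.536, 0.0]
ft_force: [0.1, -0.2, -0.0]
grip_width: 0.0482
finger_force: 0.0
```

>>> {"op": "drive_tool", "data": {"series": [[-1, [0, 0, 0], 0], [-1, [0, 0, 0.08], 0], [-1, [0, 0, 0.16], 0], [-1, [0, 0, 0.23], 0], [-1, [0, 0, 0.23], 0]]}}

```text
clock: 6.82
ee_pos: [0.4744, -0.0135, 0.075]
eef_rot: [-0.0, 0.845, 0.536, -0.001]
ft_force: [0.5, -0.3, 0.0]
grip_width: 0.0916
finger_force: 0.0
```

>>> {"op": "drive_tool", "data": {"series": [[0, [0, 0, 0], 0], [0.3, [0, 0, 0], 0], [0.5, [0, 0, 0], 0], [0.6, [0, 0, 0], 0], [0.6, [0, 0, 0], 0]], "squeeze": 18}}

```text
clock: 7.45
ee_pos: [0.4751, -0.0133, 0.0759]
eef_rot: [0.0, 0.844, 0.536, 0.0]
ft_force: [0.0, -0.3, 0.7]
grip_width: 0.044
finger_force: 0.0
```

>>> {"op": "drive_tool", "data": {"series": [[0.7, [0, 0, 0], 0], [0.75, [0, 0, 0], 0], [0.8, [0, 0, 0], 0], [1, [0, 0, 0], 0], [1, [0, 0, 0], 0]]}}

```text
clock: 8.07
ee_pos: [0.4745, -0.0132, 0.0756]
eef_rot: [-0.0, 0.844, 0.536, -0.0]
ft_force: [-2.3, 1.3, 0.4]
grip_width: 0.0117
finger_force: 18.0
```

```bash
python3 - <<'E'
from h import *
i=capture('wrist');t=capture('scene')
z=lambda a,w:cv2.resize(a,(w,580),interpolation=cv2.INTER_CUBIC)
cv2.imwrite('pics/m3.png',np.hstack([z(t[160:250,185:245],390),z(i[130:280,205:305],390)])[:,:,::-1]);print(telemetry.observe()['clock'])
E
```

```text
8.175
```

View pics/m3.png

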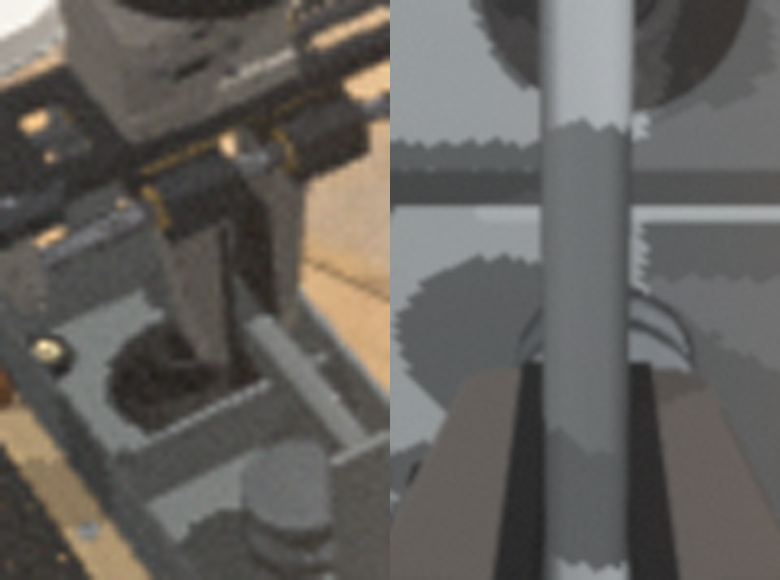

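Both pads now straddle the bar, with 11.7 mm opening and 18 N. I lift a little first and check the load and moment.

>>> {"op": "drive_tool", "data": {"series": [[1, [0, 0, -0.02], 0], [1, [0, 0, -0.05], 0], [1, [0, 0, -0.1], 0], [1, [0, 0, -0.12], 0], [1, [0, 0, -0.12], 0]], "squeeze": 21}}

```text
clock: 8.8
ee_pos: [0.4752, -0.0133, 0.088]
eef_rot: [0.0, 0.844, 0.536, 0.0]
ft_force: [0.3, -1.1, -5.7]
grip_width: 0.0115
finger_force: 21.0
```

```bash
python3 - <<'E'
from h import *
s=telemetry.observe();r,p=tool(s);print(s['ft_force'],r.T@s['torque'],r.T@s['ft_force'],s['grip_width'],s['finger_force'],p)
E
```

```text
[ 0.27955144 -1.08664831 -5.74768196] [ 0.02337233 -0.09428734 -0.00036799] [-0.86580856  0.71351282  5.74770184] 0.011522943633869836 20.98773568868637 [ 0.47521906 -0.01332288  0.08800399]
```

```bash
python3 - <<'E'
from h import *
i=capture('wrist');t=capture('scene')
z=lambda a,w:cv2.resize(a,(w,580),interpolation=cv2.INTER_CUBIC)
cv2.imwrite('pics/m4.png',np.hstack([z(t[150:280,160:275],400),z(i[:300,140:370],390)])[:,:,::-1])
t=[]
for k in range(4): s=telemetry.observe();t.append(tool(s)[0].T@s['torque']);capture('top')
print(np.mean(t,0),np.std(t,0))
E
```

```text
[ 0.06613413 -0.10571587  0.00160284] [0.01702231 0.0392739  0.03757915]
```

View pics/m4.png

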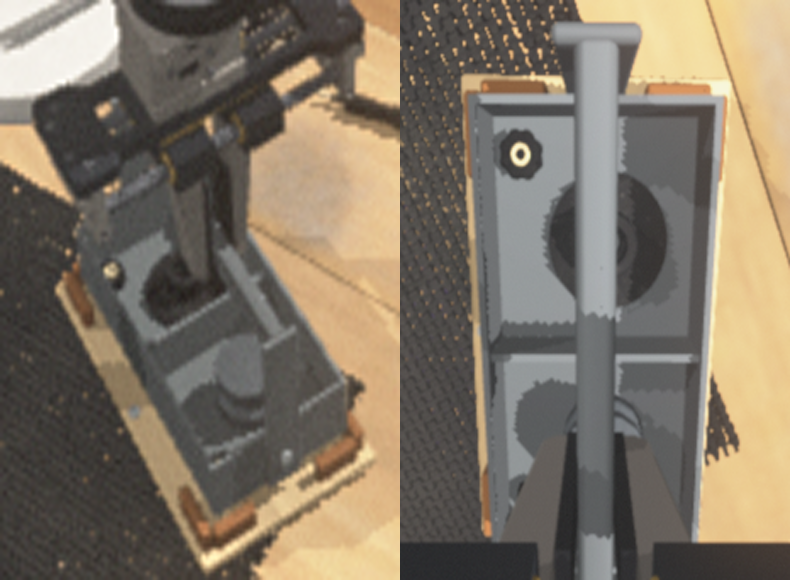

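The caddy is clear of the dock and level with all four parts lying in it. The moment matches the unloaded reading, so the grip is over the centre of mass. I continue the lift gently.

>>> {"op": "drive_tool", "data": {"series": [[1, [0, 0, -0.05], 0], [1, [0, 0, -0.15], 0], [1, [0, 0, -0.3], 0], [1, [0, 0, -0.4], 0], [1, [0, 0, -0.45], 0]]}}

```text
clock: 9.72
ee_pos: [0.4756, -0.0133, 0.1339]
eef_rot: [0.0, 0.844, 0.536, 0.001]
ft_force: [0.1, -0.1, -4.5]
grip_width: 0.0117
finger_force: 21.0
```

>>> {"op": "drive_tool", "data": {"series": [[1, [0, 0, -0.1], 0], [1, [0, 0, -0.25], 0], [1, [0, 0, -0.4], 0], [1, [0, 0, -0.55], 0], [1, [0, 0, -0.62], 0]]}}

```text
clock: 10.35
ee_pos: [0.4757, -0.0133, 0.1961]
eef_rot: [0.0, 0.844, 0.536, 0.001]
ft_force: [-0.3, -1.0, -5.4]
grip_width: 0.0117
finger_force: 21.0
```

>>> {"op": "drive_tool", "data": {"series": [[1, [0, 0, 0], 0], [1, [0, 0, 0], 0], [1, [0, 0, 0], 0], [1, [0, 0, 0], 0], [1, [0, 0, 0], 0]]}}

```text
clock: 10.98
ee_pos: [0.475, -0.0134, 0.1946]
eef_rot: [-0.0, 0.844, 0.536, -0.0]
ft_force: [0.6, -0.6, -5.7]
grip_width: 0.0118
finger_force: 21.0
```

>>> {"op": "drive_tool", "data": {"series": [[1, [0, 0, 0], 0], [1, [0, 0, 0], 0], [1, [0, 0, 0], 0], [1, [0, 0, 0], 0], [1, [0, 0, 0], 0]]}}

```text
clock: 11.6
ee_pos: [0.475, -0.0134, 0.1948]
eef_rot: [-0.0, 0.844, 0.536, 0.0]
ft_force: [0.9, -0.3, -5.1]
grip_width: 0.0122
finger_force: 21.0
```

```bash
python3 - <<'E'
from h import *
i=capture('wrist');t=capture('scene')
z=lambda a,w:cv2.resize(a,(w,580),interpolation=cv2.INTER_CUBIC)
cv2.imwrite('pics/m5.png',np.hstack([z(t[110:280,150:290],400),z(i[:300,140:370],390)])[:,:,::-1])
E
```

```text
(no output)
```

View pics/m5.png

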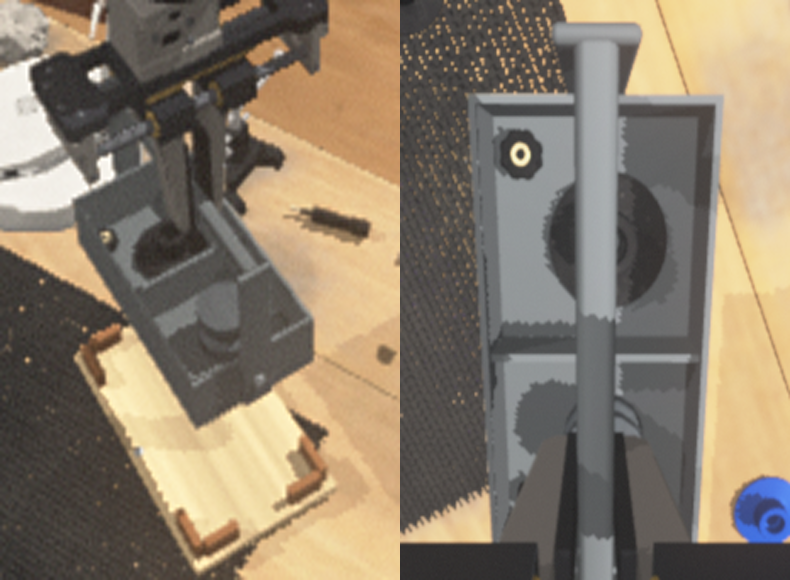

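The caddy hangs level over the dock, about 119 mm up, and the wrist picture is unchanged from the small lift, so it hasn't slipped. I hold it for another second or so, then hand in.

>>> {"op": "drive_tool", "data": {"series": [[1, [0, 0, 0], 0], [1, [0, 0, 0], 0], [1, [0, 0, 0], 0], [1, [0, 0, 0], 0], [1, [0, 0, 0], 0]]}}

```text
clock: 12.32
ee_pos: [0.475, -0.0134, 0.1948]
eef_rot: [0.0, 0.844, 0.536, 0.0]
ft_force: [0.0, -0.2, -5.8]
grip_width: 0.0116
finger_force: 21.0
```

>>> {"op": "drive_tool", "data": {"series": [[1, [0, 0, 0], 0], [1, [0, 0, 0], 0], [1, [0, 0, 0], 0], [1, [0, 0, 0], 0], [1, [0, 0, 0], 0]]}}

```text
clock: 12.95
ee_pos: [0.475, -0.0134, 0.1948]
eef_rot: [0.0, 0.844, 0.536, 0.0]
ft_force: [0.5, -0.2, -5.7]
grip_width: 0.0116
finger_force: 21.0
```

```bash
python3 -c "
from bench import ctrl,telemetry
s=telemetry.observe();print(s['clock'],s['ee_pos'],s['finger_force']);print(ctrl.hand_in())"
```

```text
12.95 [ 0.4750439  -0.01336417  0.19479073] 20.98771244287491
the job is handed in; nothing more can be done
None
```

I handed the job in at 12.95 s with the caddy held level about 12 cm above its dock at a 21 N grip, still for over two seconds; the dolly, disc and one nut showed in the last pictures (the second nut, hidden by a finger, was last seen before the grasp), and the hand-in returned no verdict.

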